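# Turn round the row of control bottles for the analyser rack

### The job

Move the four amber bottles from their rack to the empty rack beside it, in reverse order: the bottle next to the first rack's carrying handle goes to the place farthest from the second rack's handle, and so on along the row until the last one stands next to the handle. Keep each bottle upright, set it down gently without dropping it, and leave each standing flat on the rack inside its own rubber ring.

Things in the scene. Friction and masses are not known exactly. Their poses are not given: they have to be found in the camera images.
- slim: slim straight bottle: body 28 mm across, 70 mm high, on it a mint cap 30 mm across; 90 mm high in all; can be gripped anywhere on its cap or body. Amber, rigid and closed, about 60 g. Origin at the centre of its base, z up along its axis; it starts upright in a ring of the first rack, at any of its four places.
- wide: wide low jar: body 42 mm across, 43 mm high, under a wide flat mint lid 46 mm across; 64 mm high in all; can be gripped by the lid. Amber, rigid and closed, about 90 g. Origin at the centre of its base, z up along its axis; it starts upright in a ring of the first rack, at any of its four places.
- square: square bottle: body 30 x 30 mm, 52 mm high, short neck, small round mint cap 24 mm across from 54 to 80 mm above the base (the top); can be gripped by the cap if the fingertips stay above the body (54 mm), else by the body. Amber, rigid and closed, about 70 g. Origin at the centre of its base, z up along its axis; it starts upright in a ring of the first rack, at any of its four places.
- dropper: round dropper bottle: body 34 mm across, 44 mm high, coned shoulder, round mint collar 24 mm across from 48 to 72 mm above the base, then a black rubber bulb 16 mm across up to 92 mm; can be gripped by the collar if the fingertips stay above the shoulder (49 mm), else by the body. Amber, rigid and closed, about 60 g. Origin at the centre of its base, z up along its axis; it starts upright in a ring of the first rack, at any of its four places.
- rack_from: First rack, holds the bottles at the start: fixed aluminium bar 72 (x) x 302 (y) x 12 mm (z up), a flat dark wire handle at its +y end only, out to y = 197 mm. Origin: centre of its underside, on the bench. Four places along y at x = 0, y = -111, -37, 37, 111 mm (111 is next to the handle), each in a rubber ring (listed apart) with the bottle standing on the bar, 12 mm above the bench.
- rack_to: Second rack, empty at the start: same bar, handle at +y, origin, axes and four places as the first; its four black rubber rings (58 mm inside, 64 outside, 8 high, rims 20 mm above the bench) are part of it. Bottles stand on the bar. Either rack may be the nearer to the robot; both handles point to the robot's left (+y), within 0.12 rad.
- ring_slim: Fixed black rubber ring on the first rack (58 mm inside, 64 mm outside, 8 mm high, so its rim is 20 mm above the bench; inside it is the bare bar) in which the slim bottle stands at the start, and so a lasting mark of that bottle's place in the row. Origin at the centre of its underside, on top of the bar, 12 mm above the bench.
- ring_wide: Fixed black rubber ring on the first rack (58 mm inside, 64 mm outside, 8 mm high, so its rim is 20 mm above the bench; inside it is the bare bar) in which the wide bottle stands at the start, and so a lasting mark of that bottle's place in the row. Origin at the centre of its underside, on top of the bar, 12 mm above the bench.
- ring_square: Fixed black rubber ring on the first rack (58 mm inside, 64 mm outside, 8 mm high, so its rim is 20 mm above the bench; inside it is the bare bar) in which the square bottle stands at the start, and so a lasting mark of that bottle's place in the row. Origin at the centre of its underside, on top of the bar, 12 mm above the bench.
- ring_dropper: Fixed black rubber ring on the first rack (58 mm inside, 64 mm outside, 8 mm high, so its rim is 20 mm above the bench; inside it is the bare bar) in which the dropper bottle stands at the start, and so a lasting mark of that bottle's place in the row. Origin at the centre of its underside, on top of the bar, 12 mm above the bench.

How it is judged:
At the end, for the whole second after the job is handed in: Each bottle that began at place y of the first rack stands at place -y of the second: inside that ring (within 17 mm of its middle along each rack axis), base within 3 mm of the rack's top, within 0.08 rad of upright, at rest (below 0.02 m/s, 0.2 rad/s) (((y of ring_slim in the frame of rack_from between -0.131 and -0.091 m and y of slim in the frame of rack_to between 0.094 and 0.128 m) or (y of ring_slim in the frame of rack_from between -0.057 and -0.017 m and y of slim in the frame of rack_to between 0.02 and 0.054 m) or (y of ring_slim in the frame of rack_from between 0.017 and 0.057 m and y of slim in the frame of rack_to between -0.054 and -0.02 m) or (y of ring_slim in the frame of rack_from between 0.091 and 0.131 m and y of slim in the frame of rack_to between -0.128 and -0.094 m)) and x of slim in the frame of rack_to between -0.017 and 0.017 m and z of slim in the frame of rack_to between 0.009 and 0.015 m and angle between each of slim, wide, square, dropper's own z axis and vertical below 0.08 rad and linear speed of each of slim, wide, square, dropper below 0.02 m/s and angular speed of each of slim, wide, square, dropper below 0.2 rad/s and ((y of ring_wide in the frame of rack_from between -0.131 and -0.091 m and y of wide in the frame of rack_to between 0.094 and 0.128 m) or (y of ring_wide in the frame of rack_from between -0.057 and -0.017 m and y of wide in the frame of rack_to between 0.02 and 0.054 m) or (y of ring_wide in the frame of rack_from between 0.017 and 0.057 m and y of wide in the frame of rack_to between -0.054 and -0.02 m) or (y of ring_wide in the frame of rack_from between 0.091 and 0.131 m and y of wide in the frame of rack_to between -0.128 and -0.094 m)) and x of wide in the frame of rack_to between -0.017 and 0.017 m and z of wide in the frame of rack_to between 0.009 and 0.015 m and ((y of ring_square in the frame of rack_from between -0.131 and -0.091 m and y of square in the frame of rack_to between 0.094 and 0.128 m) or (y of ring_square in the frame of rack_from between -0.057 and -0.017 m and y of square in the frame of rack_to between 0.02 and 0.054 m) or (y of ring_square in the frame of rack_from between 0.017 and 0.057 m and y of square in the frame of rack_to between -0.054 and -0.02 m) or (y of ring_square in the frame of rack_from between 0.091 and 0.131 m and y of square in the frame of rack_to between -0.128 and -0.094 m)) and x of square in the frame of rack_to between -0.017 and 0.017 m and z of square in the frame of rack_to between 0.009 and 0.015 m and ((y of ring_dropper in the frame of rack_from between -0.131 and -0.091 m and y of dropper in the frame of rack_to between 0.094 and 0.128 m) or (y of ring_dropper in the frame of rack_from between -0.057 and -0.017 m and y of dropper in the frame of rack_to between 0.02 and 0.054 m) or (y of ring_dropper in the frame of rack_from between 0.017 and 0.057 m and y of dropper in the frame of rack_to between -0.054 and -0.02 m) or (y of ring_dropper in the frame of rack_from between 0.091 and 0.131 m and y of dropper in the frame of rack_to between -0.128 and -0.094 m)) and x of dropper in the frame of rack_to between -0.017 and 0.017 m and z of dropper in the frame of rack_to between 0.009 and 0.015 m); the robot touches nothing.
It fails at once if a bottle is tipped by more than about 30 degrees (angle between any of slim, wide, square, dropper's own z axis and vertical above 0.55 rad).
It fails at once if a bottle is dropped or thrown (moves faster than 0.6 m/s, as after a fall of 18 mm, while not held) ((linear speed of slim above 0.6 m/s and contact force between slim and the fingers below 0.02 N) or (linear speed of wide above 0.6 m/s and contact force between wide and the fingers below 0.02 N) or (linear speed of square above 0.6 m/s and contact force between square and the fingers below 0.02 N) or (linear speed of dropper above 0.6 m/s and contact force between dropper and the fingers below 0.02 N)).
It also fails if it takes over 112 s, if anything falls off the work surface, if the arm or the gripper's body presses on something with over 40 N, if the wrist force passes 120 N, or if a joint passes its speed limit or range.

### The arm

A 7-joint arm with a two-finger parallel gripper is mounted at the origin on the work surface. World frame = base frame: x ahead of the robot, y to its left, z up, the work surface at z = 0. Lengths are in m, angles in rad, forces in N, time in s.
With the tool pointing down it reaches from about 0.425 to 0.925 m from the base axis. Payload 6.8 kg.
Tool frame: the origin (TCP) lies midway between the tips of the shut fingers; the grasp point (between the pads) lies 19 mm behind it; y points along the fingers, z is the direction in which the jaws open and shut, and the axes are right-handed (so a half turn about y gives the same grasp; the last joint's range is limited). The gripper opens to 85 mm and grips with 20 to 120 N. Pads are 22 mm wide; open, the fingers measure 114 mm over their backs; the gripper's body (76 mm by 85 mm) begins 54 mm behind the grasp point. The pads swing forward as they close: fully open they stand 13 mm farther back than shut.
Start: joints at [-1.23, 0.477, 0.022, 1.555, -0.011, 1.109, -0.083], TCP at [0.293, 0.608, 0.231] pointing down, gripper open.
Joint ranges: [-2.96, 2.96], [-0.34, 2.1], [-1.41, 1.46], [0.24, 2.44], [-1.37, 4.51], [0.17, 1.92], [-2.96, 2.96]. Speed limits (rad/s): [2.39, 2.39, 3.14, 3.14, 3.14, 3.14, 3.14].

### API

Orientations are given as a unit quaternion [w, x, y, z].
In Python, from station import bot gives the robot as it stands. The module is installed in compiled form; this text tells all that it offers.
- The arm moves only by the shell command python3 -m crank 'ROWS' [FORCE]. ROWS is JSON, a list of rows, each an object with "linear": the shift along the tool's x, y, z in m, a list of three; "dr": the turn, a rotation vector about the tool's x, y, z in degrees, a list of three; "hand": the gripper command: -1 is shut, 1 is fully open, values between are in proportion. A call has 1 to 10 rows; each row is the pose to reach, as a shift and turn from the pose commanded when the call began, along the tool's axes at that moment; what a row does not reach only later rows make up. A row lasts 1/12 s, in which the tool goes at most 41.7 mm and 7.16 degrees, less where a joint would pass 70% of its speed; a pose out of reach is approached as far as the arm can. A call with a gripper value outside its range is refused whole. The fingers move at their own pace and stop on an object; FORCE is the grip in N (left out, the last holds). Time passes only in rows, so rows that repeat a pose let the fingers close. It gives the time, the measured TCP pose, the force and the opening at its end, in the units of the state.
- bot.get_obs(): the state, without advancing time (a new reading comes with each control period).
- bot.read_camera(name): name is "scene" or "top" or "wrist"; returns the picture (400x640x3 uint8, blue, green, red); there is no depth.
- bot.camera_params(name): a dict with "K" (3x3 intrinsics, pixels), "R" (3x3) and "t" (3): a world point X has camera coordinates R X + t; the wrist camera has in their place "hand_eye" (4x4, takes a point from camera to tool coordinates, whose origin is the TCP and whose axes are the tool frame's). Camera axes: x right, y down, z forward; pixel columns grow to the right and rows downward; lengths in m; the calibration is good to about 2 mm. A picture is of the moment at which its call begins: read the wrist's pose just before it. camera_params takes no time and is no camera call.
- bot.hand_in(): hands the job in, once; it reports no verdict.
Trained networks look in the newest picture that a camera, given by its name, has taken for a name from the list of things; names that differ only in an ending like _2 or _b are one class to them, and where a whole thing is asked for, a point or a joint stands for the part that bears it (a point fixed in the world has none). Each returns a list of dicts, best first, with "score" (0 to 1); they miss things now and then, are a little off and sometimes report something else, mostly with a low value. They report only what shows in the picture. A call takes as long as a camera call.
- bot.search_frame(camera, target): "extent" ([left, top, right, bottom] in pixels, round what is visible of it).
- bot.cut_out(camera, target): "pixels" (400x640 bool, what is visible of it) and "extent" ([left, top, right, bottom] in pixels, round what is visible of it).
- bot.place_of(camera, target): "xy" ([column, row] in pixels: a listed point, or the origin of a listed thing).
The state is a dict: "t": time; "q": joint angles; "joint_vel": joint speeds; "joint_torque": joint torques, N m; "eef_pos": TCP position; "tool_rot": TCP orientation; "contact_force": force on the tool from outside, world axes, zero at the start; "torque": the same for the moment, N m; "gripper_width": opening from 0.0 (shut) to 1.0 (fully open).
Only numpy, scipy, OpenCV 4.12 (cv2) and the standard library are available. Lean on these libraries where they do the work, as an engineer would, in place of code of your own. Each camera call takes 0.05 s, during which the arm holds its last target. There are 200 camera calls.

## Working session

There is one attempt and no reset: what is moved stays moved. The work goes in short steps, Python scripts to look and compute and a shell command to move; the robot and the scene stay as the last step left them, time stands still between calls to the robot, and variables do not carry over. Pictures are saved under pics/ and viewed, about 12 in all and at most 16, crops included, and the job is handed in when it is done.

```bash
mkdir -p pics; cat > h.py <<'E'
import numpy as np, cv2
from station import bot
from scipy.spatial.transform import Rotation as R
def tool():
    o=bot.get_obs(); q=o["tool_rot"]; return np.array(o["eef_pos"]), R.from_quat([q[1],q[2],q[3],q[0]]).as_matrix()
def ray(cam,uv):
    P=bot.camera_params(cam); d=np.linalg.inv(np.array(P["K"]))@np.array([uv[0],uv[1],1.])
    if cam=="wrist":
        H=np.array(P["hand_eye"]); p,A=tool(); return p+A@H[:3,3], A@H[:3,:3]@d
    Rm=np.array(P["R"]); return -Rm.T@np.array(P["t"]), Rm.T@d
def at(cam,uv,z):
    o,d=ray(cam,uv); return o+d*(z-o[2])/d[2]
E
python3 - <<'E'
from h import *
o=bot.get_obs(); print({k:np.round(v,3) for k,v in o.items()}); print(tool()[1].round(3))
for c in ["scene","top"]:
    cv2.imwrite(f"pics/{c}0.png",bot.read_camera(c))
    P=bot.camera_params(c); print(c,np.round(P["K"],0).tolist(),(-np.array(P["R"]).T@P["t"]).round(3))
    for n in ["slim","wide","square","dropper","rack_from","rack_to","ring_slim","ring_wide","ring_square","ring_dropper"]:
        z={"rack_from":0,"rack_to":0}.get(n,.012)
        r=bot.place_of(c,n)[:2]; print(n,[(round(x["score"],2),np.round(x["xy"],0),at(c,x["xy"],z)[:2].round(4)) for x in r])
print(bot.camera_params("wrist"))
E
```

```text
{'t': np.float64(0.0), 'q': array([-1.23 ,  0.478,  0.022,  1.556, -0.011,  1.109, -0.083]), 'joint_vel': array([ 0.001, -0.   ,  0.   ,  0.001, -0.   ,  0.   , -0.001]), 'joint_torque': array([ 1.0000e-03, -5.9644e+01,  1.6080e+00, -2.8120e+01,  1.2000e-02,
        9.0000e-03, -0.0000e+00]), 'eef_pos': array([0.293, 0.608, 0.23 ]), 'tool_rot': array([-0.689,  0.69 , -0.157,  0.157]), 'contact_force': array([ 0.966, -0.189, -0.027]), 'torque': array([ 0.017, -0.007,  0.034]), 'gripper_width': np.float64(1.002)}
[[ 0.901 -0.001  0.434]
 [-0.434 -0.002  0.901]
 [ 0.    -1.    -0.002]]
scene [[453.0, 0.0, 313.0], [0.0, 453.0, 200.0], [0.0, 0.0, 1.0]] [ 1.014 -0.361  0.444]
slim [(0.59, array([371., 228.]), array([0.6328, 0.0153]))]
wide [(0.64, array([294., 271.]), array([ 0.64 , -0.129]))]
square [(0.62, array([330., 251.]), array([ 0.6367, -0.0651]))]
dropper [(0.87, array([406., 208.]), array([0.6279, 0.0927]))]
rack_from [(0.59, array([353., 243.]), array([ 0.6324, -0.0181]))]
rack_to [(0.61, array([329., 175.]), array([0.4619, 0.067 ]))]
ring_slim [(0.85, array([370., 222.]), array
[... 988 characters left out ...]
 array([376., 150.]), array([ 0.6397, -0.129 ]))]
ring_square [(0.71, array([336., 154.]), array([ 0.6306, -0.0546]))]
ring_dropper [(0.7, array([260., 154.]), array([0.6267, 0.0837]))]
{'K': array([[330.7299598 ,   0.        , 322.94184985],
       [  0.        , 330.7299598 , 194.28306245],
       [  0.        ,   0.        ,   1.        ]]), 'hand_eye': array([[ 9.98149519e-04,  9.47672936e-01,  3.19241304e-01,
        -8.16268874e-02],
       [-4.59637363e-05, -3.19241419e-01,  9.47673422e-01,
        -1.43221308e-01],
       [ 9.99999501e-01, -9.60593294e-04, -2.75092080e-04,
         3.60519287e-04],
       [ 0.00000000e+00,  0.00000000e+00,  0.00000000e+00,
         1.00000000e+00]])}
```

View pics/top0.png

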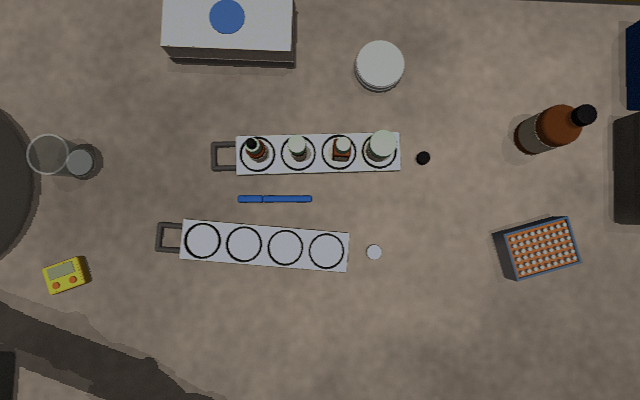

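View pics/scene0.png

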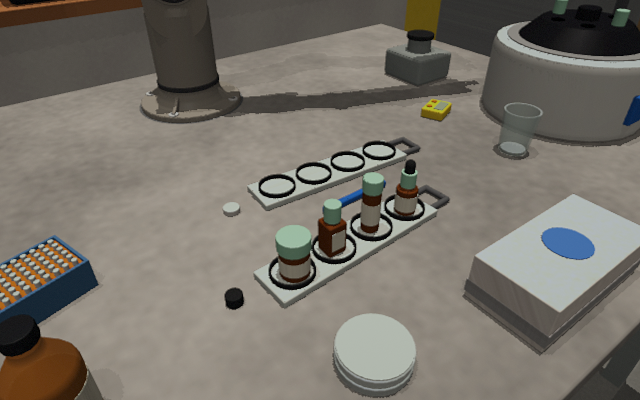

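The top view shows bottles in `rack_from` (far, from the handle): dropper (257,150), slim (298,150), square (342,150), wide (380,148). The empty `rack_to` is nearer, with rings at about (203,240) to (326,251). The scene view agrees with this order. Next I fit the racks and caps precisely.

```bash
cat > fit.py <<'E'
from h import *
from scipy.optimize import minimize
from scipy.ndimage import map_coordinates
def proj(c,X):
    P=bot.camera_params(c)
    if c=="wrist":
        H=np.array(P["hand_eye"]); p,A=tool(); C=((X-p)@A-H[:3,3])@H[:3,:3]
    else: C=X@np.array(P["R"]).T+P["t"]
    u=C@np.array(P["K"]).T; return u[:,:2]/u[:,2:]
a=np.linspace(0,2*np.pi,72,endpoint=False); circ=np.c_[np.cos(a),np.sin(a)]
def rackfit(c,img,x0):
    g=cv2.GaussianBlur(cv2.cvtColor(img,cv2.COLOR_BGR2GRAY),(3,3),0).astype(float)
    def samp(x,r,z):
        s=0
        for y in (-.111,-.037,.037,.111):
            cc=np.array([x[0]-np.sin(x[2])*y,x[1]+np.cos(x[2])*y])
            uv=proj(c,np.c_[cc+r*circ,np.full(72,z)]); s+=np.mean(map_coordinates(g,[uv[:,1],uv[:,0]],order=1,mode='nearest'))
        return s/4
    f=lambda x:samp(x,.0305,.020)-.5*samp(x,.036,.012)
    best=min((minimize(f,np.add(x0,[dx,dy,t]),method="Nelder-Mead",options=dict(initial_simplex=np.add(x0,[dx,dy,t])+np.array([[0,0,0],[.004,0,0],[0,.004,0],[0,0,.03]]))) for dx in(-.006,.006) for dy in(-.008,.008) for t in (-.05,.05)),key=lambda r:r.fun)
    return best.x,best.fun
CAP=dict(slim=(.015,.070,.090),wide=(.023,.043,.064),square=(.012,.054,.080),dropper=(.012,.048,.072))
def mint(img):
    h=cv2.cvtColor(img,cv2.COLOR_BGR2HSV); m=cv2.inRange(h,(38,25,60),(85,255,255)); return m>0
def capfit(c,m,n,x0,zb=.012):
    r,z0,z1=CAP[n]; S=8
    uv0=proj(c,np.array([[*x0,zb+(z0+z1)/2]]))[0]; px=np.linalg.norm(proj(c,np.array([[*x0,zb+z1]]))[0]-proj(c,np.array([[x0[0],x0[1]+.05,zb+z1]]))[0])/.05
    w=int(px*(r+.018)); u,v=uv0.astype(int); v0,u0=max(v-w,0),max(u-w,0)
    t=m[v0:v+w,u0:u+w].astype(np.float32)
    def f(x):
        X=np.vstack([np.c_[np.array(x)+r*circ,np.full(72,zb+z)] for z in (z0,z1)])
        h=cv2.convexHull(((proj(c,X)-[u0,v0]+.5)*S).astype(np.int32)); im=np.zeros((t.shape[0]*S,t.shape[1]*S),np.float32)
        cv2.fillConvexPoly(im,h,1); im=cv2.resize(im,t.shape[::-1],interpolation=cv2.INTER_AREA)
        return 1-np.minimum(im,t).sum()/np.maximum(im,t).sum()
    b=min((minimize(f,np.add(x0,d),method="Nelder-Mead",options=dict(initial_simplex=np.add(x0,d)+np.array([[0,0],[.003,0],[0,.003]]))) for d in [(0,0),(.005,0),(-.005,0),(0,.005),(0,-.005)]),key=lambda r:r.fun)
    return b.x,b.fun
E
python3 - <<'E'
from fit import *
for c in("top","scene"):
    im=cv2.imread(f"pics/{c}0.png"); m=mint(im)
    print(c,"to",rackfit(c,im,[.463,.073,.0]),"from",rackfit(c,im,[.63,-.022,.0]))
    for n,x in dict(slim=(.63,.016),wide=(.64,-.131),square=(.635,-.066),dropper=(.628,.085)).items(): print(n,capfit(c,m,n,x))
E
```

```text
Traceback (most recent call last):
  File "fit.py", line 20, in rackfit
    best=min((minimize(f,np.add(x0,[dx,dy,t]),method="Nelder-Mead",options=dict(initial_simplex=np.add(x0,[dx,dy,t])+np.array([[0,0,0],[.004,0,0],[0,.004,0],[0,0,.03]]))) for dx in(-.006,.006) for dy in(-.008,.008) for t in (-.05,.05)),key=lambda r:r.fun)
  File "fit.py", line 20, in <genexpr>
    best=min((minimize(f,np.add(x0,[dx,dy,t]),method="Nelder-Mead",options=dict(initial_simplex=np.add(x0,[dx,dy,t])+np.array([[0,0,0],[.004,0,0],[0,.004,0],[0,0,.03]]))) for dx in(-.006,.006) for dy in(-.008,.008) for t in (-.05,.05)),key=lambda r:r.fun)
              ~~~~~~~~^^^^^^^^^^^^^^^^^^^^^^^^^^^^^^^^^^^^^^^^^^^^^^^^^^^^^^^^^^^^^^^^^^^^^^^^^^^^^^^^^^^^^^^^^^^^^^^^^^^^^^^^^^^^^^^^^^^^^^^^^^^^^^^^^^^^^^^^^^^^^^^^^^^^
  File "fit.py", line 19, in <lambda>
    f=lambda x:samp(x,.0305,.020)-.5*samp(x,.036,.012)
                                     ~~~~^^^^^^^^^^^^^
  File "fit.py", line 17, in samp
    uv=proj(c,np.c_[cc+r*circ,np.full(72,z)]); s+=np.mean(map_coordinates(g,[uv[:,1],uv[:,0]],order=1,mode='nearest'))
  File "fit.py", line 5, in proj
    P=bot.camera_params(c)
ValueError: time passes only in moves, steps and waits
```

```bash
sed -i '2i import functools\ncp=functools.lru_cache(None)(bot.camera_params)\ntl=functools.lru_cache(None)(tool)' fit.py; sed -i 's/P=bot.camera_params(c)/P=cp(c)/; s/p,A=tool()/p,A=tl()/' fit.py
python3 - <<'E'
from fit import *
for c in("top","scene"):
    im=cv2.imread(f"pics/{c}0.png"); m=mint(im)
    print(c,"to",rackfit(c,im,[.463,.073,.0]),"from",rackfit(c,im,[.63,-.022,.0]))
    for n,x in dict(slim=(.63,.016),wide=(.64,-.131),square=(.635,-.066),dropper=(.628,.085)).items(): print(n,capfit(c,m,n,x))
E
```

```text
top to (array([ 0.46051811,  0.06864306, -0.05509738]), np.float64(-14.614832409748558)) from (array([ 0.6316639 , -0.02212021,  0.06192409]), np.float64(-3.0919207434412925))
slim (array([0.62929628, 0.01333567]), np.float64(0.8472580909729004))
wide (array([ 0.64028429, -0.1294815 ]), np.float64(0.9099439978599548))
square (array([ 0.63524199, -0.06287352]), np.float64(0.949939489364624))
dropper (array([0.62946958, 0.08775624]), np.float64(0.8349257111549377))
scene to (array([ 0.46723171,  0.06595402, -0.0504875 ]), np.float64(-32.488733238737666)) from (array([ 0.63646381, -0.02349866,  0.06559258]), np.float64(-20.002940468144324))
slim (array([0.62989536, 0.01355394]), np.float64(0.05596667528152466))
wide (array([ 0.6409589 , -0.12806594]), np.float64(0.05711650848388672))
square (array([ 0.63346225, -0.06034112]), np.float64(0.07743817567825317))
dropper (array([0.62883302, 0.08835629]), np.float64(0.24237459897994995))
```

```bash
python3 - <<'E'
from fit import *
im=cv2.imread("pics/top0.png"); h=cv2.cvtColor(im,cv2.COLOR_BGR2HSV)
print(h[150,380],h[145,297],h[140,342],h[100,380],h[66,380])
vis=[]
for c,b in(("top",(150,110,420,290)),("scene",(220,120,470,310))):
    im=cv2.imread(f"pics/{c}0.png"); im=cv2.resize(im,None,fx=3,fy=3,interpolation=cv2.INTER_CUBIC)
    for x,col in(((.4605,.0686,-.055),(0,0,255)),((.4672,.066,-.0505),(0,255,0)),((.6365,-.0235,.0656),(0,255,0))):
        for y in(-.111,-.037,.037,.111):
            cc=np.array([x[0]-np.sin(x[2])*y,x[1]+np.cos(x[2])*y])
            uv=proj(c,np.c_[cc+.0305*circ,np.full(72,.02)])*3+1; cv2.polylines(im,[uv.astype(int)],True,col,1)
    vis.append(cv2.resize(im[b[1]*3:b[3]*3,b[0]*3:b[2]*3],(780,300) if 0 else (500,370)))
cv2.imwrite("pics/ov.png",np.hstack(vis)[:, :1000]); cv2.imwrite("pics/ov.png",cv2.resize(np.hstack(vis),(800,296)))
E
```

```text
[ 38   6 160] [ 38   7 156] [ 43  15 158] [ 16  51 124] [ 60   3 154]
```

View pics/ov.png

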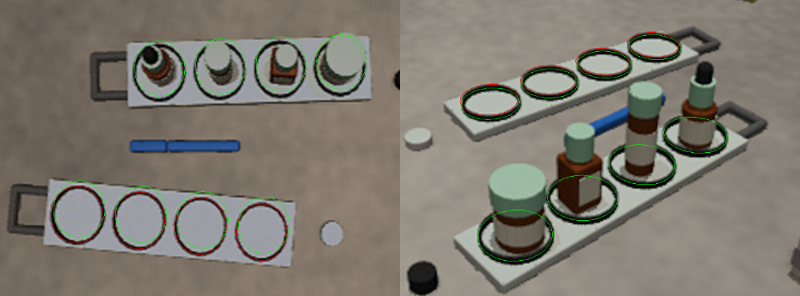

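Green is the scene fit and red is the top fit. They differ by about 6 mm in x, so I'll refine from the wrist camera over both racks.

```bash
python3 -m crank '[{"linear":[0.03,0,-0.02],"dr":[0,4,0],"hand":1},{"linear":[0.06,0,-0.045],"dr":[0,10,0],"hand":1},{"linear":[0.092,0,-0.075],"dr":[0,17,0],"hand":1},{"linear":[0.125,0,-0.1],"dr":[0,23,0],"hand":1},{"linear":[0.157,0,-0.125],"dr":[0,30,0],"hand":1},{"linear":[0.19,0,-0.15],"dr":[0,37,0],"hand":1},{"linear":[0.222,0,-0.175],"dr":[0,44,0],"hand":1},{"linear":[0.252,0,-0.2],"dr":[0,50,0],"hand":1},{"linear":[0.28,0,-0.222],"dr":[0,56,0],"hand":1},{"linear":[0.3,0,-0.24],"dr":[0,60.5,0],"hand":1}]'; python3 -c "
from h import *
p,A=tool();print(p,A.round(3).tolist(), (A.T@(np.array([.55,.065,.23])-p)).round(3))"
```

```text
t: 1.93
eef_pos: [0.4605, 0.2584, 0.2317]
tool_rot: [0.514, -0.514, 0.485, -0.486]
contact_force: [0.6, 0.5, -0.1]
gripper_width: 0.998
[0.46052181 0.25835598 0.23172003] [[0.058, 0.001, 0.998], [-0.998, -0.0, 0.058], [0.0, -1.0, 0.001]] [0.198 0.002 0.078]
```

```bash
python3 -m crank '[{"linear":[0.03,0,0.012],"dr":[0,0,0],"hand":1},{"linear":[0.065,0,0.026],"dr":[0,0,0],"hand":1},{"linear":[0.1,0,0.04],"dr":[0,0,0],"hand":1},{"linear":[0.135,0,0.053],"dr":[0,0,0],"hand":1},{"linear":[0.165,0,0.065],"dr":[0,0,0],"hand":1},{"linear":[0.188,0,0.074],"dr":[0,0,0],"hand":1},{"linear":[0.198,0,0.078],"dr":[0,0,0],"hand":1},{"linear":[0.198,0,0.078],"dr":[0,0,0],"hand":1},{"linear":[0.198,0,0.078],"dr":[0,0,0],"hand":1}]'; cat > look.py <<'E'
import sys
from fit import *
p,A=tl(); im=bot.read_camera("wrist"); cv2.imwrite(f"pics/{sys.argv[1]}.png",im); c="wrist"
print(p.round(4)); h=cv2.cvtColor(im,cv2.COLOR_BGR2HSV)
print("to",rackfit(c,im,[.463,.067,-.053]),"from",rackfit(c,im,[.634,-.023,.064]))
for n,x in dict(slim=(.63,.014),wide=(.641,-.129),square=(.634,-.062),dropper=(.629,.088)).items():
    uv=proj(c,np.array([[*x,.07]]))[0].astype(int); print(n,capfit(c,mint(im),n,x),uv,h[uv[1],uv[0]] if 0<=uv[0]<640 and 0<=uv[1]<400 else "")
E
python3 look.py w1
```

```text
t: 2.68
eef_pos: [0.5497, 0.0702, 0.2312]
tool_rot: [0.516, -0.516, 0.483, -0.483]
contact_force: [0.4, 1.1, -0.3]
gripper_width: 1.0
[0.5497 0.0702 0.2312]
to (array([ 0.46300254,  0.0697594 , -0.05792052]), np.float64(-11.709695828985339)) from (array([ 0.6336451 , -0.02115201,  0.06182215]), np.float64(9.629315602121679))
slim (array([0.63114291, 0.01203658]), np.float64(0.06864213943481445)) [398 232] [66 57 71]
wide (array([ 0.64296682, -0.13182521]), np.float64(0.14817875623703003)) [390 346] [ 69  42 182]
square (array([ 0.63553116, -0.06364357]), np.float64(0.125)) [392 296] [66 58 70]
dropper (array([0.631225  , 0.08615733]), np.float64(0.4809688329696655)) [407 161] [ 67  58 114]
```

View pics/w1.png

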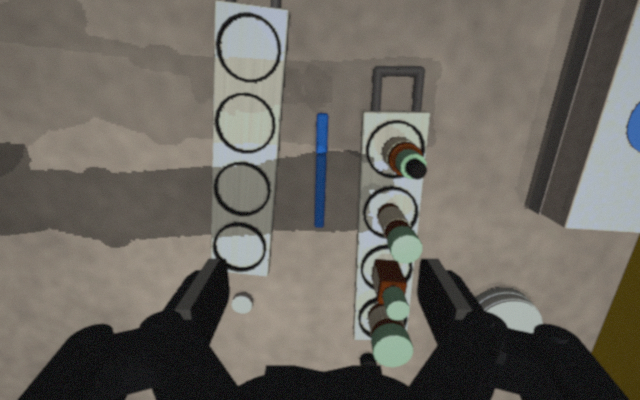

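```bash
cat > d.py <<'E'
import sys
from h import *
p,A=tool(); t=np.array(list(map(float,sys.argv[1:4])))
print(p.round(4),"rows x,y,z:",(A.T@(t-p)).round(4), "tilt",A[2].round(3), "yaw",np.arctan2(A[1,2],A[0,2]).round(3))
E
python3 d.py .630 .0872 .14
```

```text
[0.5494 0.0713 0.2311] rows x,y,z: [-0.0103  0.0911  0.0816] tilt [-0.001 -1.    -0.001] yaw 0.068
```

```bash
python3 -m crank '[{"linear":[-0.003,0,0.02],"dr":[0,0,0],"hand":1},{"linear":[-0.007,0.01,0.055],"dr":[0,0,0],"hand":1},{"linear":[-0.01,0.03,0.0816],"dr":[0,0,0],"hand":1},{"linear":[-0.0103,0.06,0.0816],"dr":[0,0,0],"hand":1},{"linear":[-0.0103,0.08,0.0816],"dr":[0,0,0],"hand":1},{"linear":[-0.0103,0.09,0.0816],"dr":[0,0,0],"hand":1},{"linear":[-0.0103,0.09,0.0816],"dr":[0,0,0],"hand":1}]'; python3 look.py w2; python3 d.py .630 .0872 .065
```

```text
t: 3.32
eef_pos: [0.6283, 0.0872, 0.1386]
tool_rot: [-0.516, 0.518, -0.484, 0.481]
contact_force: [0.5, 0.6, 0.3]
gripper_width: 1.0
[0.6283 0.0872 0.1386]
to (array([ 0.46370381,  0.07002394, -0.05412877]), np.float64(-21.850522723603532)) from (array([ 0.63414303, -0.02106001,  0.0600101 ]), np.float64(-6.36562131308348))
slim (array([0.63078376, 0.01225272]), np.float64(0.044423043727874756)) [318 299] [69 65 74]
wide (array([ 0.641, -0.126]), np.float64(1.0)) [320 434] 
square (array([ 0.63518214, -0.06341886]), np.float64(0.8938913345336914)) [317 376] [144  67  19]
dropper (array([0.6305763 , 0.08613638]), np.float64(0.47193169593811035)) [323 208] [70 61 50]
[0.6296 0.0867 0.1406] rows x,y,z: [-0.0005  0.0756  0.0006] tilt [-0.    -1.    -0.002] yaw 0.068fit.py:37: RuntimeWarning: invalid value encountered in scalar divide
  return 1-np.minimum(im,t).sum()/np.maximum(im,t).sum()
```

View pics/w2.png

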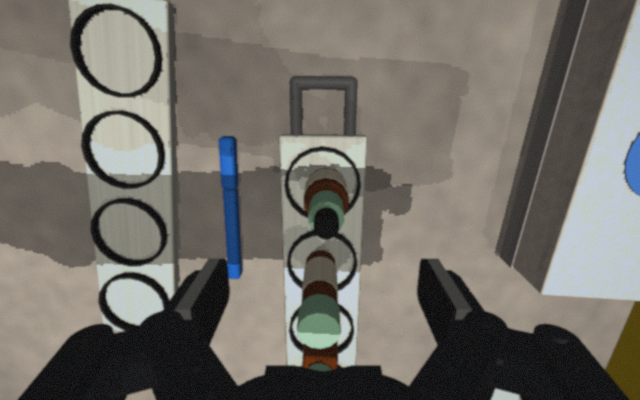

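```bash
python3 -m crank '[{"linear":[0,0.02,0.001],"dr":[0,0,0],"hand":1},{"linear":[0,0.045,0.001],"dr":[0,0,0],"hand":1},{"linear":[0,0.066,0.001],"dr":[0,0,0],"hand":1},{"linear":[0,0.076,0.001],"dr":[0,0,0],"hand":1},{"linear":[0,0.076,0.001],"dr":[0,0,0],"hand":1},{"linear":[0,0.076,0.001],"dr":[0,0,0],"hand":0.0},{"linear":[0,0.076,0.001],"dr":[0,0,0],"hand":-0.1},{"linear":[0,0.076,0.001],"dr":[0,0,0],"hand":-0.2},{"linear":[0,0.076,0.001],"dr":[0,0,0],"hand":-0.3}]' 25; python3 d.py .630 .087 .065
```

```text
t: 4.12
eef_pos: [0.6325, 0.0853, 0.0667]
tool_rot: [0.517, -0.516, 0.483, -0.484]
contact_force: [0.1, -0.2, 0.5]
gripper_width: 0.456
[0.6325 0.0853 0.0667] rows x,y,z: [-0.0019  0.0017 -0.0024] tilt [-0.    -1.     0.002] yaw 0.066
```

```bash
python3 -m crank '[{"linear":[0,0,0],"dr":[0,0,0],"hand":-0.4},{"linear":[0,0,0],"dr":[0,0,0],"hand":-0.5},{"linear":[0,0,0],"dr":[0,0,0],"hand":-1},{"linear":[0,0,0],"dr":[0,0,0],"hand":-1},{"linear":[0,0,0],"dr":[0,0,0],"hand":-1},{"linear":[0,0,0],"dr":[0,0,0],"hand":-1}]' 30; python3 d.py .630 .087 .065
```

```text
t: 4.62
eef_pos: [0.632, 0.0851, 0.0661]
tool_rot: [0.516, -0.516, 0.483, -0.483]
contact_force: [-0.8, -0.7, 5.9]
gripper_width: 0.267
[0.632  0.0851 0.0661] rows x,y,z: [-0.002   0.0011 -0.0018] tilt [-0.    -1.     0.001] yaw 0.066
```

```bash
python3 -m crank '[{"linear":[0,-0.004,0],"dr":[0,0,0],"hand":-1},{"linear":[0,-0.012,0],"dr":[0,0,0],"hand":-1},{"linear":[0,-0.03,0],"dr":[0,0,0],"hand":-1},{"linear":[0,-0.055,0],"dr":[0,0,0],"hand":-1},{"linear":[0,-0.08,-0.01],"dr":[0,0,0],"hand":-1},{"linear":[0,-0.095,-0.03],"dr":[0,0,0],"hand":-1},{"linear":[0.01,-0.1,-0.055],"dr":[0,0,0],"hand":-1},{"linear":[0.03,-0.1,-0.08],"dr":[0,0,0],"hand":-1},{"linear":[0.05,-0.1,-0.105],"dr":[0,0,0],"hand":-1},{"linear":[0.07,-0.1,-0.13],"dr":[0,0,0],"hand":-1}]'; python3 d.py .4572 -.042 .066
```

```text
t: 5.45
eef_pos: [0.5055, 0.006, 0.1659]
tool_rot: [0.517, -0.516, 0.483, -0.483]
contact_force: [0.9, 0.6, -1.2]
gripper_width: 0.266
[0.5055 0.006  0.1659] rows x,y,z: [ 0.0447  0.0998 -0.0515] tilt [-0.    -1.     0.001] yaw 0.067
```

```bash
python3 -m crank '[{"linear":[0.02,0,-0.022],"dr":[0,0,0],"hand":-1},{"linear":[0.036,0,-0.041],"dr":[0,0,0],"hand":-1},{"linear":[0.0445,0,-0.0515],"dr":[0,0,0],"hand":-1},{"linear":[0.0445,0.02,-0.0515],"dr":[0,0,0],"hand":-1},{"linear":[0.0445,0.045,-0.0515],"dr":[0,0,0],"hand":-1},{"linear":[0.0445,0.07,-0.0515],"dr":[0,0,0],"hand":-1},{"linear":[0.0445,0.085,-0.0515],"dr":[0,0,0],"hand":-1},{"linear":[0.0445,0.09,-0.0515],"dr":[0,0,0],"hand":-1},{"linear":[0.0445,0.09,-0.0515],"dr":[0,0,0],"hand":-1}]'; python3 d.py .4572 -.042 .066;  python3 - <<'E'
from h import *
a=bot.read_camera("scene")[80:330,180:500]; b=bot.read_camera("wrist")[:,160:480]
cv2.imwrite("pics/p1.png",np.hstack([cv2.resize(a,(480,375)),cv2.resize(b,(300,375))]))
E
```

```text
t: 6.2
eef_pos: [0.4579, -0.0409, 0.0745]
tool_rot: [-0.516, 0.517, -0.484, 0.483]
contact_force: [-0.2, 0.7, 0.3]
gripper_width: 0.266
[ 0.4579 -0.0409  0.0745] rows x,y,z: [ 0.001   0.0085 -0.0007] tilt [ 0.    -1.    -0.002] yaw 0.066
```

View pics/p1.png

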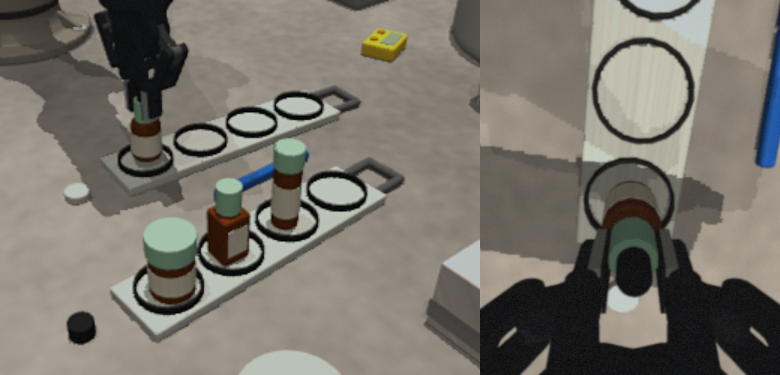

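The dropper hangs upright, centred over its ring. I'll lower it gently.

```bash
python3 -m crank '[{"linear":[0,0.004,0],"dr":[0,0,0],"hand":-1},{"linear":[0,0.006,0],"dr":[0,0,0],"hand":-1},{"linear":[0,0.007,0],"dr":[0,0,0],"hand":-1},{"linear":[0,0.008,0],"dr":[0,0,0],"hand":-1},{"linear":[0,0.0085,0],"dr":[0,0,0],"hand":-1},{"linear":[0,0.0085,0],"dr":[0,0,0],"hand":-1}]'; python3 d.py .4572 -.042 .066
```

```text
t: 6.8
eef_pos: [0.4581, -0.0411, 0.0668]
tool_rot: [0.516, -0.516, 0.483, -0.483]
contact_force: [0.1, -0.4, -0.5]
gripper_width: 0.267
[ 0.4581 -0.0411  0.0668] rows x,y,z: [ 0.0008  0.0008 -0.001 ] tilt [-0. -1.  0.] yaw 0.066
```

Not in contact yet; lower by 1 mm steps.

```bash
python3 -m crank '[{"linear":[0,0.0007,0],"dr":[0,0,0],"hand":-1},{"linear":[0,0.0014,0],"dr":[0,0,0],"hand":-1},{"linear":[0,0.0014,0],"dr":[0,0,0],"hand":-1},{"linear":[0,0.0014,0],"dr":[0,0,0],"hand":-1}]'; python3 d.py .4572 -.042 .066
```

```text
t: 7.13
eef_pos: [0.4583, -0.0412, 0.066]
tool_rot: [0.516, -0.516, 0.483, -0.483]
contact_force: [-2.4, -0.0, 8.8]
gripper_width: 0.264
[ 0.4583 -0.0412  0.066 ] rows x,y,z: [ 0.0007 -0.     -0.0011] tilt [-0. -1.  0.] yaw 0.066
```

```bash
python3 -m crank '[{"linear":[0,0,0],"dr":[0,0,0],"hand":-0.4},{"linear":[0,0,0],"dr":[0,0,0],"hand":-0.3},{"linear":[0,0,0],"dr":[0,0,0],"hand":-0.1},{"linear":[0,0,0],"dr":[0,0,0],"hand":0.4},{"linear":[0,0,0],"dr":[0,0,0],"hand":0.8},{"linear":[0,-0.01,0],"dr":[0,0,0],"hand":1},{"linear":[0,-0.03,0],"dr":[0,0,0],"hand":1},{"linear":[0,-0.06,0],"dr":[0,0,0],"hand":1},{"linear":[0,-0.08,0],"dr":[0,0,0],"hand":1}]'; python3 d.py .6307 .0125 .14; python3 - <<'E'
from h import *
a=bot.read_camera("scene")[80:330,180:500]; b=bot.read_camera("wrist")[:,160:480]
cv2.imwrite("pics/p2.png",np.hstack([cv2.resize(a,(480,375)),cv2.resize(b,(300,375))]))
E
```

```text
t: 7.88
eef_pos: [0.4584, -0.0416, 0.1476]
tool_rot: [0.516, -0.516, 0.483, -0.484]
contact_force: [-0.2, -0.1, -0.3]
gripper_width: 1.001
[ 0.4584 -0.0416  0.1476] rows x,y,z: [-0.0428  0.0077  0.1754] tilt [ 0.    -1.     0.001] yaw 0.065
```

View pics/p2.png

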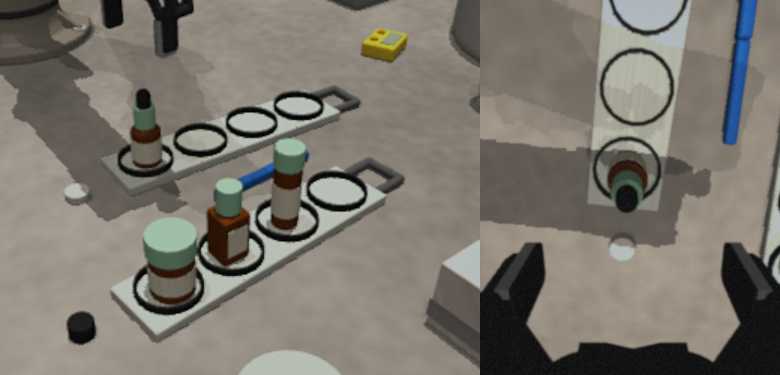

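```bash
python3 -m crank '[{"linear":[-0.005,0,0.02],"dr":[0,0,0],"hand":1},{"linear":[-0.014,0,0.055],"dr":[0,0,0],"hand":1},{"linear":[-0.023,0,0.09],"dr":[0,0,0],"hand":1},{"linear":[-0.032,0,0.13],"dr":[0,0,0],"hand":1},{"linear":[-0.04,0,0.16],"dr":[0,0,0],"hand":1},{"linear":[-0.0428,0.004,0.1754],"dr":[0,0,0],"hand":1},{"linear":[-0.0428,0.008,0.1754],"dr":[0,0,0],"hand":1},{"linear":[-0.0428,0.008,0.1754],"dr":[0,0,0],"hand":1}]'; python3 look.py w3 2>/dev/null| grep -E "slim|squ|wide"; python3 d.py .6307 .0125 .066
```

```text
t: 8.65
eef_pos: [0.6294, 0.0132, 0.1357]
tool_rot: [-0.515, 0.517, -0.484, 0.483]
contact_force: [-1.0, 0.9, -0.9]
gripper_width: 1.001
slim (array([0.63067624, 0.01254365]), np.float64(0.048525452613830566)) [323 209] [65 57 85]
wide (array([ 0.63927158, -0.09841835]), np.float64(0.35463982820510864)) [325 373] [75 41 25]
square (array([ 0.6352389, -0.0633376]), np.float64(0.19969195127487183)) [322 304] [70 66 70]
[0.6287 0.0126 0.1362] rows x,y,z: [0.0002 0.0702 0.0022] tilt [ 0.001 -1.    -0.003] yaw 0.066
```

```bash
python3 -m crank '[{"linear":[0,0.02,0.0005],"dr":[0,0,0],"hand":1},{"linear":[0,0.045,0.0005],"dr":[0,0,0],"hand":1},{"linear":[0,0.062,0.0005],"dr":[0,0,0],"hand":0.8},{"linear":[0,0.07,0.0005],"dr":[0,0,0],"hand":0.4},{"linear":[0,0.07,0.0005],"dr":[0,0,0],"hand":0.1},{"linear":[0,0.07,0.0005],"dr":[0,0,0],"hand":-0.15},{"linear":[0,0.07,0.0005],"dr":[0,0,0],"hand":-0.3},{"linear":[0,0.07,0.0005],"dr":[0,0,0],"hand":-0.4},{"linear":[0,0.07,0.0005],"dr":[0,0,0],"hand":-1},{"linear":[0,0.07,0.0005],"dr":[0,0,0],"hand":-1}]' 30; python3 d.py .6307 .0125 .066
```

```text
t: 9.53
eef_pos: [0.6315, 0.013, 0.0688]
tool_rot: [0.517, -0.516, 0.483, -0.484]
contact_force: [-1.9, -0.8, 6.4]
gripper_width: 0.339
[0.6315 0.013  0.0688] rows x,y,z: [ 0.0004  0.0028 -0.0008] tilt [-0.    -1.     0.002] yaw 0.066
```

```bash
python3 -m crank '[{"linear":[0,0,0],"dr":[0,0,0],"hand":-1},{"linear":[0,-0.004,0],"dr":[0,0,0],"hand":-1},{"linear":[0,-0.012,0],"dr":[0,0,0],"hand":-1},{"linear":[0,-0.03,0],"dr":[0,0,0],"hand":-1},{"linear":[0,-0.055,0],"dr":[0,0,0],"hand":-1},{"linear":[0,-0.08,-0.01],"dr":[0,0,0],"hand":-1},{"linear":[-0.005,-0.095,-0.03],"dr":[0,0,0],"hand":-1},{"linear":[-0.01,-0.1,-0.055],"dr":[0,0,0],"hand":-1},{"linear":[-0.015,-0.1,-0.08],"dr":[0,0,0],"hand":-1},{"linear":[-0.02,-0.1,-0.11],"dr":[0,0,0],"hand":-1}]'; python3 d.py .4615 .032 .0685
```

```text
t: 10.37
eef_pos: [0.52, 0.0262, 0.1687]
tool_rot: [0.517, -0.515, 0.483, -0.484]
contact_force: [0.3, 0.9, -0.6]
gripper_width: 0.344
[0.52   0.0262 0.1687] rows x,y,z: [-0.0096  0.1    -0.0583] tilt [-0.001 -1.     0.003] yaw 0.066
```

```bash
python3 -m crank '[{"linear":[-0.003,0,-0.022],"dr":[0,0,0],"hand":-1},{"linear":[-0.007,0,-0.045],"dr":[0,0,0],"hand":-1},{"linear":[-0.0096,0,-0.057],"dr":[0,0,0],"hand":-1},{"linear":[-0.0096,0.02,-0.057],"dr":[0,0,0],"hand":-1},{"linear":[-0.0096,0.045,-0.057],"dr":[0,0,0],"hand":-1},{"linear":[-0.0096,0.07,-0.057],"dr":[0,0,0],"hand":-1},{"linear":[-0.0096,0.085,-0.057],"dr":[0,0,0],"hand":-1},{"linear":[-0.0096,0.092,-0.057],"dr":[0,0,0],"hand":-1},{"linear":[-0.0096,0.095,-0.057],"dr":[0,0,0],"hand":-1},{"linear":[-0.0096,0.095,-0.057],"dr":[0,0,0],"hand":-1}]'; python3 d.py .4615 .032 .0685; python3 - <<'E'
from h import *
a=bot.read_camera("scene")[80:330,180:500]; b=bot.read_camera("wrist")[:,160:480]
cv2.imwrite("pics/p3.png",np.hstack([cv2.resize(a,(480,375)),cv2.resize(b,(300,375))]))
E
```

```text
t: 11.2
eef_pos: [0.4625, 0.0316, 0.0726]
tool_rot: [0.516, -0.516, 0.483, -0.483]
contact_force: [-0.4, 0.4, -0.6]
gripper_width: 0.338
[0.4625 0.0316 0.0726] rows x,y,z: [-0.0004  0.0041 -0.001 ] tilt [ 0. -1.  0.] yaw 0.066
```

View pics/p3.png

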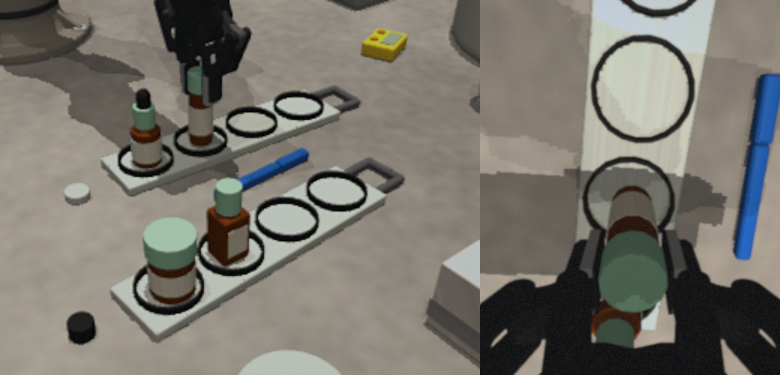

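Slim hangs upright over its ring, just above the bar. Now the final lowering.

```bash
python3 -m crank '[{"linear":[0,0.001,0],"dr":[0,0,0],"hand":-1},{"linear":[0,0.002,0],"dr":[0,0,0],"hand":-1},{"linear":[0,0.003,0],"dr":[0,0,0],"hand":-1},{"linear":[0,0.004,0],"dr":[0,0,0],"hand":-1},{"linear":[0,0.004,0],"dr":[0,0,0],"hand":-1},{"linear":[0,0.004,0],"dr":[0,0,0],"hand":-1}]'; python3 d.py .4615 .032 .0685
```

```text
t: 11.8
eef_pos: [0.4625, 0.0318, 0.0688]
tool_rot: [0.516, -0.516, 0.483, -0.483]
contact_force: [-1.0, -0.4, 5.1]
gripper_width: 0.346
[0.4625 0.0318 0.0688] rows x,y,z: [-0.0003  0.0003 -0.001 ] tilt [-0.    -1.     0.001] yaw 0.066
```

Contact at 5 N; release. The next target is the square at about (.635,-.063).

```bash
python3 -m crank '[{"linear":[0,0,0],"dr":[0,0,0],"hand":-0.25},{"linear":[0,0,0],"dr":[0,0,0],"hand":-0.15},{"linear":[0,0,0],"dr":[0,0,0],"hand":0.1},{"linear":[0,0,0],"dr":[0,0,0],"hand":0.5},{"linear":[0,0,0],"dr":[0,0,0],"hand":1},{"linear":[0,-0.01,0],"dr":[0,0,0],"hand":1},{"linear":[0,-0.03,0],"dr":[0,0,0],"hand":1},{"linear":[0,-0.06,0],"dr":[0,0,0],"hand":1},{"linear":[0,-0.08,0],"dr":[0,0,0],"hand":1}]'; python3 d.py .6352 -.0632 .14
```

```text
t: 12.55
eef_pos: [0.4625, 0.0313, 0.1506]
tool_rot: [0.516, -0.516, 0.483, -0.484]
contact_force: [1.6, -0.8, 0.3]
gripper_width: 0.997
[0.4625 0.0313 0.1506] rows x,y,z: [0.1055 0.0107 0.1661] tilt [ 0.    -1.     0.001] yaw 0.065
```

```bash
python3 -m crank '[{"linear":[0.012,0,0.02],"dr":[0,0,0],"hand":1},{"linear":[0.032,0,0.05],"dr":[0,0,0],"hand":1},{"linear":[0.053,0,0.083],"dr":[0,0,0],"hand":1},{"linear":[0.075,0,0.117],"dr":[0,0,0],"hand":1},{"linear":[0.094,0,0.148],"dr":[0,0,0],"hand":1},{"linear":[0.1055,0.005,0.167],"dr":[0,0,0],"hand":1},{"linear":[0.1055,0.0107,0.167],"dr":[0,0,0],"hand":1},{"linear":[0.1055,0.0107,0.167],"dr":[0,0,0],"hand":1},{"linear":[0.1055,0.0107,0.167],"dr":[0,0,0],"hand":1}]'; python3 look.py w4 2>/dev/null| grep -E "slim|squ|wide"; python3 d.py .6352 -.0632 .070;  python3 - <<'E'
from h import *
a=bot.read_camera("scene")[80:330,180:500]; b=cv2.imread("pics/w4.png")[:,160:480]
cv2.imwrite("pics/p4.png",np.hstack([cv2.resize(a,(480,375)),cv2.resize(b,(300,375))]))
E
```

```text
t: 13.3
eef_pos: [0.6345, -0.062, 0.1374]
tool_rot: [-0.516, 0.517, -0.484, 0.483]
contact_force: [-0.1, 0.7, 0.1]
gripper_width: 0.999
slim (array([0.63815839, 0.02999897]), np.float64(0.9908737540245056)) [322  93] [ 43  20 179]
wide (array([ 0.64273505, -0.13125516]), np.float64(0.06365543603897095)) [325 293] [ 65  61 126]
square (array([ 0.63528332, -0.06273624]), np.float64(0.09637904167175293)) [321 209] [ 63  53 102]
[ 0.6346 -0.0617  0.1377] rows x,y,z: [0.0016 0.0677 0.0006] tilt [-0.001 -1.    -0.001] yaw 0.067
```

View pics/p4.png

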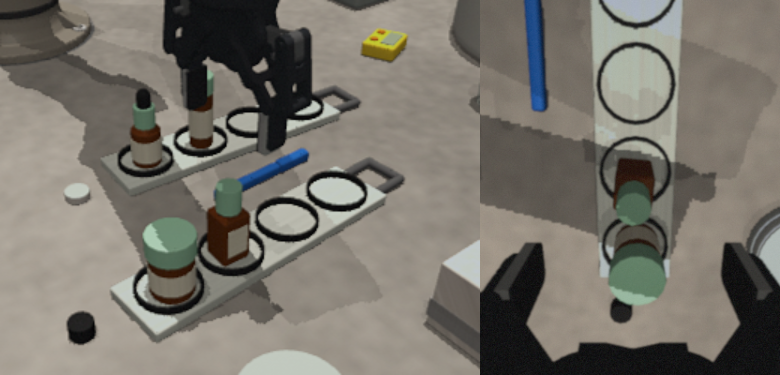

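```bash
python3 -m crank '[{"linear":[0.001,0.02,0],"dr":[0,0,0],"hand":1},{"linear":[0.001,0.045,0],"dr":[0,0,0],"hand":1},{"linear":[0.001,0.061,0],"dr":[0,0,0],"hand":0.8},{"linear":[0.001,0.068,0],"dr":[0,0,0],"hand":0.4},{"linear":[0.001,0.068,0],"dr":[0,0,0],"hand":0.1},{"linear":[0.001,0.068,0],"dr":[0,0,0],"hand":-0.15},{"linear":[0.001,0.068,0],"dr":[0,0,0],"hand":-0.35},{"linear":[0.001,0.068,0],"dr":[0,0,0],"hand":-0.45},{"linear":[0.001,0.068,0],"dr":[0,0,0],"hand":-1},{"linear":[0.001,0.068,0],"dr":[0,0,0],"hand":-1}]' 30; python3 d.py .6352 -.0632 .070
```

```text
t: 14.23
eef_pos: [0.6367, -0.0636, 0.0712]
tool_rot: [0.517, -0.516, 0.483, -0.484]
contact_force: [-1.5, 0.2, 7.1]
gripper_width: 0.266
[ 0.6367 -0.0636  0.0712] rows x,y,z: [-0.0005  0.0012 -0.0015] tilt [-0.    -1.     0.002] yaw 0.066
```

```bash
python3 -m crank '[{"linear":[0,0,0],"dr":[0,0,0],"hand":-1},{"linear":[0,-0.004,0],"dr":[0,0,0],"hand":-1},{"linear":[0,-0.012,0],"dr":[0,0,0],"hand":-1},{"linear":[0,-0.03,0],"dr":[0,0,0],"hand":-1},{"linear":[0,-0.055,0],"dr":[0,0,0],"hand":-1},{"linear":[-0.01,-0.08,0],"dr":[0,0,0],"hand":-1},{"linear":[-0.03,-0.098,-0.01],"dr":[0,0,0],"hand":-1},{"linear":[-0.055,-0.105,-0.025],"dr":[0,0,0],"hand":-1},{"linear":[-0.08,-0.105,-0.045],"dr":[0,0,0],"hand":-1},{"linear":[-0.105,-0.105,-0.07],"dr":[0,0,0],"hand":-1}]'; python3 d.py .4655 .106 .0712
```

```text
t: 15.07
eef_pos: [0.5596, 0.0376, 0.1761]
tool_rot: [0.517, -0.515, 0.483, -0.484]
contact_force: [0.3, 0.9, -0.1]
gripper_width: 0.269
[0.5596 0.0376 0.1761] rows x,y,z: [-0.0744  0.1046 -0.0897] tilt [-0.    -1.     0.003] yaw 0.066
```

```bash
python3 -m crank '[{"linear":[-0.02,0,-0.022],"dr":[0,0,0],"hand":-1},{"linear":[-0.04,0,-0.045],"dr":[0,0,0],"hand":-1},{"linear":[-0.06,0,-0.07],"dr":[0,0,0],"hand":-1},{"linear":[-0.0735,0,-0.088],"dr":[0,0,0],"hand":-1},{"linear":[-0.0735,0.02,-0.088],"dr":[0,0,0],"hand":-1},{"linear":[-0.0735,0.045,-0.088],"dr":[0,0,0],"hand":-1},{"linear":[-0.0735,0.07,-0.088],"dr":[0,0,0],"hand":-1},{"linear":[-0.0735,0.09,-0.088],"dr":[0,0,0],"hand":-1},{"linear":[-0.0735,0.099,-0.088],"dr":[0,0,0],"hand":-1},{"linear":[-0.0735,0.099,-0.088],"dr":[0,0,0],"hand":-1}]'; python3 d.py .4655 .106 .0712; python3 - <<'E'
from h import *
a=bot.read_camera("scene")[80:330,180:500]; b=bot.read_camera("wrist")[:,160:480]
cv2.imwrite("pics/p5.png",np.hstack([cv2.resize(a,(480,375)),cv2.resize(b,(300,375))]))
E
```

```text
t: 15.9
eef_pos: [0.4653, 0.1036, 0.0745]
tool_rot: [-0.515, 0.517, -0.484, 0.483]
contact_force: [-0.1, -0.2, -0.5]
gripper_width: 0.268
[0.4653 0.1036 0.0745] rows x,y,z: [-0.0024  0.0033  0.0003] tilt [ 0.001 -1.    -0.003] yaw 0.066
```

View pics/p5.png

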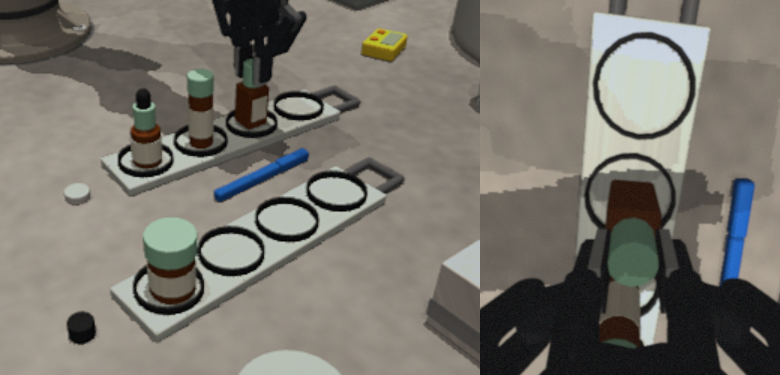

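The square is upright over its ring; lower it.

```bash
python3 -m crank '[{"linear":[-0.001,0,0],"dr":[0,0,0],"hand":-1},{"linear":[-0.002,0.001,0],"dr":[0,0,0],"hand":-1},{"linear":[-0.002,0.002,0],"dr":[0,0,0],"hand":-1},{"linear":[-0.002,0.003,0],"dr":[0,0,0],"hand":-1},{"linear":[-0.002,0.0035,0],"dr":[0,0,0],"hand":-1},{"linear":[-0.002,0.0035,0],"dr":[0,0,0],"hand":-1},{"linear":[-0.002,0.0035,0],"dr":[0,0,0],"hand":-1}]'; python3 d.py .4655 .106 .0712
```

```text
t: 16.58
eef_pos: [0.4663, 0.1061, 0.0722]
tool_rot: [-0.516, 0.516, -0.483, 0.483]
contact_force: [-0.6, 0.5, -0.8]
gripper_width: 0.267
[0.4663 0.1061 0.0722] rows x,y,z: [ 0.      0.001  -0.0008] tilt [ 0. -1. -0.] yaw 0.066
```

```bash
python3 -m crank '[{"linear":[0,0.0007,0],"dr":[0,0,0],"hand":-1},{"linear":[0,0.0015,0],"dr":[0,0,0],"hand":-1},{"linear":[0,0.0015,0],"dr":[0,0,0],"hand":-1},{"linear":[0,0.0015,0],"dr":[0,0,0],"hand":-1}]'; python3 d.py .4655 .106 .0712
```

```text
t: 16.92
eef_pos: [0.4665, 0.1062, 0.0711]
tool_rot: [0.516, -0.516, 0.483, -0.483]
contact_force: [-2.0, -0.7, 7.4]
gripper_width: 0.267
[0.4665 0.1062 0.0711] rows x,y,z: [ 0.0001 -0.0001 -0.001 ] tilt [-0. -1.  0.] yaw 0.066
```

Seated; release, then go to the wide jar at about (.6425,-.1308).

```bash
python3 -m crank '[{"linear":[0,0,0],"dr":[0,0,0],"hand":-0.4},{"linear":[0,0,0],"dr":[0,0,0],"hand":-0.3},{"linear":[0,0,0],"dr":[0,0,0],"hand":-0.1},{"linear":[0,0,0],"dr":[0,0,0],"hand":0.4},{"linear":[0,0,0],"dr":[0,0,0],"hand":0.8},{"linear":[0,-0.01,0],"dr":[0,0,0],"hand":1},{"linear":[0,-0.03,0],"dr":[0,0,0],"hand":1},{"linear":[0,-0.06,0],"dr":[0,0,0],"hand":1},{"linear":[0,-0.08,0],"dr":[0,0,0],"hand":1}]'; python3 d.py .6425 -.1308 .13
```

```text
t: 17.67
eef_pos: [0.4668, 0.1058, 0.153]
tool_rot: [0.516, -0.516, 0.483, -0.484]
contact_force: [1.1, 0.5, 0.2]
gripper_width: 0.997
[0.4668 0.1058 0.153 ] rows x,y,z: [0.2476 0.0231 0.1599] tilt [ 0.    -1.     0.001] yaw 0.065
```

```bash
python3 -m crank '[{"linear":[0.015,0,0.015],"dr":[0,0,0],"hand":1},{"linear":[0.04,0,0.035],"dr":[0,0,0],"hand":1},{"linear":[0.07,0,0.055],"dr":[0,0,0],"hand":1},{"linear":[0.102,0,0.075],"dr":[0,0,0],"hand":1},{"linear":[0.134,0,0.095],"dr":[0,0,0],"hand":1},{"linear":[0.166,0,0.115],"dr":[0,0,0],"hand":1},{"linear":[0.198,0,0.135],"dr":[0,0,0],"hand":1},{"linear":[0.225,0,0.15],"dr":[0,0,0],"hand":1},{"linear":[0.242,0.01,0.1585],"dr":[0,0,0],"hand":1},{"linear":[0.2476,0.02,0.161],"dr":[0,0,0],"hand":1}]';python3 -m crank '[{"linear":[0,0,0],"dr":[0,0,0],"hand":1},{"linear":[0,0,0],"dr":[0,0,0],"hand":1}]'; python3 look.py w5 2>/dev/null| grep -E "wide"; python3 d.py .6425 -.1308 .044;  python3 - <<'E'
from h import *
a=bot.read_camera("scene")[80:330,180:500]; b=cv2.imread("pics/w5.png")[:,160:480]
cv2.imwrite("pics/p6.png",np.hstack([cv2.resize(a,(480,375)),cv2.resize(b,(300,375))]))
E
```

```text
t: 18.5
eef_pos: [0.6448, -0.135, 0.1318]
tool_rot: [-0.515, 0.515, -0.483, 0.486]
contact_force: [-0.3, -0.5, -0.6]
gripper_width: 1.003
t: 18.67
eef_pos: [0.6422, -0.1293, 0.13]
tool_rot: [-0.516, 0.517, -0.484, 0.482]
contact_force: [-0.5, 0.2, 1.4]
gripper_width: 0.999
wide (array([ 0.64262844, -0.13012406]), np.float64(0.04852789640426636)) [320 213] [ 65  61 100]
[ 0.6426 -0.1285  0.1305] rows x,y,z: [ 0.0024  0.0865 -0.0002] tilt [-0.001 -1.    -0.001] yaw 0.067
```

View pics/p6.png

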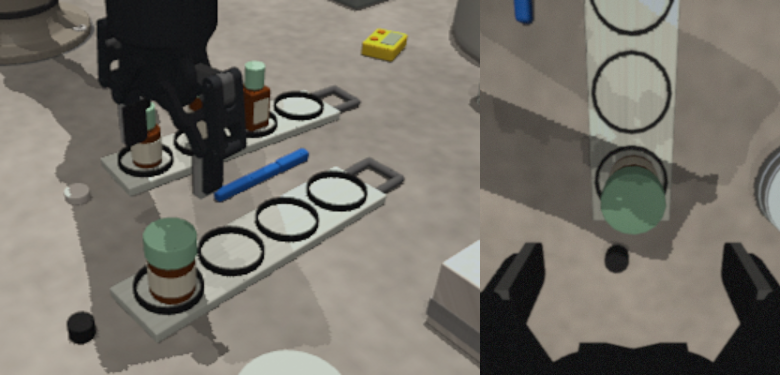

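```bash
python3 -m crank '[{"linear":[0.0018,0.02,0],"dr":[0,0,0],"hand":1},{"linear":[0.0018,0.045,0],"dr":[0,0,0],"hand":1},{"linear":[0.0018,0.07,0],"dr":[0,0,0],"hand":1},{"linear":[0.0018,0.084,0],"dr":[0,0,0],"hand":0.9},{"linear":[0.0018,0.088,0],"dr":[0,0,0],"hand":0.6},{"linear":[0.0018,0.088,0],"dr":[0,0,0],"hand":0.35},{"linear":[0.0018,0.088,0],"dr":[0,0,0],"hand":0.2},{"linear":[0.0018,0.088,0],"dr":[0,0,0],"hand":0.1},{"linear":[0.0018,0.088,0],"dr":[0,0,0],"hand":-1},{"linear":[0.0018,0.088,0],"dr":[0,0,0],"hand":-1}]' 35;python3 -m crank '[{"linear":[0,0,0],"dr":[0,0,0],"hand":-1},{"linear":[0,0,0],"dr":[0,0,0],"hand":-1}]'; python3 d.py .6425 -.1303 .042
```

```text
t: 19.6
eef_pos: [0.6444, -0.1323, 0.0445]
tool_rot: [0.517, -0.516, 0.483, -0.484]
contact_force: [-1.7, 0.6, 6.4]
gripper_width: 0.526
t: 19.77
eef_pos: [0.6444, -0.1324, 0.0445]
tool_rot: [0.517, -0.516, 0.483, -0.484]
contact_force: [-1.5, 0.5, 5.9]
gripper_width: 0.527
[ 0.6444 -0.1324  0.0445] rows x,y,z: [-0.0022  0.0025 -0.0017] tilt [ 0.    -1.     0.002] yaw 0.066
```

```bash
python3 -m crank '[{"linear":[0,-0.004,0],"dr":[0,0,0],"hand":-1},{"linear":[0,-0.012,0],"dr":[0,0,0],"hand":-1},{"linear":[0,-0.03,0],"dr":[0,0,0],"hand":-1},{"linear":[0,-0.055,0],"dr":[0,0,0],"hand":-1},{"linear":[-0.012,-0.08,0],"dr":[0,0,0],"hand":-1},{"linear":[-0.034,-0.1,0],"dr":[0,0,0],"hand":-1},{"linear":[-0.06,-0.108,-0.004],"dr":[0,0,0],"hand":-1},{"linear":[-0.09,-0.11,-0.012],"dr":[0,0,0],"hand":-1},{"linear":[-0.12,-0.11,-0.024],"dr":[0,0,0],"hand":-1},{"linear":[-0.15,-0.11,-0.038],"dr":[0,0,0],"hand":-1}]'; python3 d.py .4705 .178 .0445
```

```text
t: 20.6
eef_pos: [0.5957, 0.0163, 0.1538]
tool_rot: [0.517, -0.516, 0.483, -0.484]
contact_force: [0.1, -0.1, -0.7]
gripper_width: 0.527
[0.5957 0.0163 0.1538] rows x,y,z: [-0.1695  0.1091 -0.1145] tilt [-0.    -1.     0.002] yaw 0.066
```

```bash
python3 -m crank '[{"linear":[-0.024,0,-0.014],"dr":[0,0,0],"hand":-1},{"linear":[-0.048,0,-0.03],"dr":[0,0,0],"hand":-1},{"linear":[-0.072,0,-0.047],"dr":[0,0,0],"hand":-1},{"linear":[-0.096,0,-0.064],"dr":[0,0,0],"hand":-1},{"linear":[-0.12,0,-0.081],"dr":[0,0,0],"hand":-1},{"linear":[-0.144,0,-0.098],"dr":[0,0,0],"hand":-1},{"linear":[-0.16,0,-0.11],"dr":[0,0,0],"hand":-1},{"linear":[-0.168,0.01,-0.1145],"dr":[0,0,0],"hand":-1},{"linear":[-0.168,0.03,-0.1145],"dr":[0,0,0],"hand":-1},{"linear":[-0.168,0.055,-0.1145],"dr":[0,0,0],"hand":-1}]'; python3 d.py .4705 .178 .0445
```

```text
t: 21.43
eef_pos: [0.4716, 0.1764, 0.0985]
tool_rot: [0.518, -0.515, 0.482, -0.483]
contact_force: [0.6, 0.6, -1.1]
gripper_width: 0.522
[0.4716 0.1764 0.0985] rows x,y,z: [-0.0016  0.054  -0.0012] tilt [-0.002 -1.     0.004] yaw 0.068
```

```bash
python3 -m crank '[{"linear":[-0.001,0.015,0],"dr":[0,0,0],"hand":-1},{"linear":[-0.001,0.03,0],"dr":[0,0,0],"hand":-1},{"linear":[-0.001,0.037,0],"dr":[0,0,0],"hand":-1},{"linear":[-0.001,0.039,0],"dr":[0,0,0],"hand":-1},{"linear":[-0.001,0.039,0],"dr":[0,0,0],"hand":-1},{"linear":[-0.001,0.039,0],"dr":[0,0,0],"hand":-1}]'; python3 look.py w6 2>/dev/null | grep "^to"; python3 d.py .4705 .178 .0445;  python3 - <<'E'
from h import *
a=bot.read_camera("scene")[80:330,180:500]; b=cv2.imread("pics/w6.png")[:,160:480]
cv2.imwrite("pics/p7.png",np.hstack([cv2.resize(a,(480,375)),cv2.resize(b,(300,375))]))
E
```

```text
t: 21.93
eef_pos: [0.4709, 0.176, 0.0593]
tool_rot: [0.516, -0.516, 0.483, -0.484]
contact_force: [0.1, 0.2, -1.1]
gripper_width: 0.528
to (array([ 0.46214843,  0.07015464, -0.05837355]), np.float64(7.700237268938302)) from (array([ 0.63574541, -0.0456612 ,  0.21828687]), np.float64(-3.1226500245981086))
[0.471  0.1762 0.0595] rows x,y,z: [-0.0018  0.015  -0.0004] tilt [-0.001 -1.     0.001] yaw 0.066
```

View pics/p7.png

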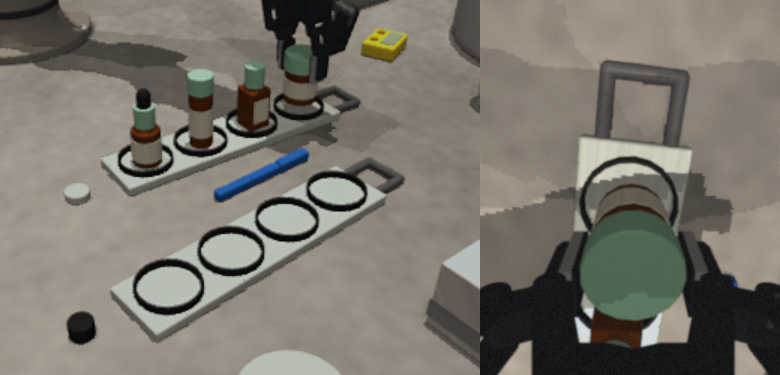

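```bash
python3 -m crank '[{"linear":[-0.0025,0,0],"dr":[0,0,0],"hand":-1},{"linear":[-0.0025,0.004,0],"dr":[0,0,0],"hand":-1},{"linear":[-0.0025,0.008,0],"dr":[0,0,0],"hand":-1},{"linear":[-0.0025,0.011,0],"dr":[0,0,0],"hand":-1},{"linear":[-0.0025,0.013,0],"dr":[0,0,0],"hand":-1},{"linear":[-0.0025,0.014,0],"dr":[0,0,0],"hand":-1},{"linear":[-0.0025,0.014,0],"dr":[0,0,0],"hand":-1}]'; python3 d.py .4705 .179 .0445
```

```text
t: 22.62
eef_pos: [0.4698, 0.1785, 0.0446]
tool_rot: [-0.516, 0.516, -0.483, 0.483]
contact_force: [-0.8, -0.8, -1.9]
gripper_width: 0.528
[0.4698 0.1785 0.0446] rows x,y,z: [-0.0004  0.0001  0.0008] tilt [ 0.    -1.    -0.001] yaw 0.066
```

```bash
python3 -m crank '[{"linear":[0,0.0006,0],"dr":[0,0,0],"hand":-1},{"linear":[0,0.0012,0],"dr":[0,0,0],"hand":-1},{"linear":[0,0.0012,0],"dr":[0,0,0],"hand":-1},{"linear":[0,0.0012,0],"dr":[0,0,0],"hand":-1}]'; python3 d.py .4705 .179 .0445
```

```text
t: 22.95
eef_pos: [0.4698, 0.1786, 0.0444]
tool_rot: [0.516, -0.516, 0.484, -0.483]
contact_force: [-5.6, -0.5, 13.9]
gripper_width: 0.527
[0.4698 0.1786 0.0444] rows x,y,z: [-0.0003 -0.0001  0.0007] tilt [-0.001 -1.    -0.001] yaw 0.066
```

```bash
python3 -m crank '[{"linear":[0,-0.0004,0],"dr":[0,0,0],"hand":-1},{"linear":[0,-0.0004,0],"dr":[0,0,0],"hand":0.1},{"linear":[0,-0.0004,0],"dr":[0,0,0],"hand":0.2},{"linear":[0,-0.0004,0],"dr":[0,0,0],"hand":0.4},{"linear":[0,-0.0004,0],"dr":[0,0,0],"hand":1},{"linear":[0,-0.0004,0],"dr":[0,0,0],"hand":1},{"linear":[0,-0.01,0],"dr":[0,0,0],"hand":1},{"linear":[0,-0.035,0],"dr":[0,0,0],"hand":1},{"linear":[0,-0.07,0],"dr":[0,0,0],"hand":1},{"linear":[0,-0.105,0],"dr":[0,0,0],"hand":1}]'; python3 -m crank '[{"linear":[0,-0.02,0.02],"dr":[0,0,0],"hand":1},{"linear":[0,-0.04,0.055],"dr":[0,0,0],"hand":1},{"linear":[0,-0.06,0.095],"dr":[0,0,0],"hand":1},{"linear":[0,-0.06,0.12],"dr":[0,0,0],"hand":1},{"linear":[0,-0.06,0.12],"dr":[0,0,0],"hand":1},{"linear":[0,-0.06,0.12],"dr":[0,0,0],"hand":1}]'
python3 - <<'E'
from fit import *
X=dict(dropper=(.4575,-.042,-.111),slim=(.4615,.032,-.037),square=(.4655,.106,.037),wide=(.4695,.18,.111))
im={c:bot.read_camera(c) for c in("scene","wrist")}; tl()
for c in im:
    r=rackfit(c,im[c],[.463,.069,-.055])[0]; print(c,r.round(4))
    for n,(x,y,ty) in X.items():
        f=capfit(c,mint(im[c]),n,(x,y)); d=f[0]-r[:2]; k,s=np.cos(r[2]),np.sin(r[2])
        print(n,"err in rack mm",np.round([(k*d[0]+s*d[1])*1e3,(-s*d[0]+k*d[1]-ty)*1e3],1),"fit",round(f[1],3))
cv2.imwrite("pics/end.png",np.hstack([cv2.resize(im["scene"][80:330,180:500],(480,375)),cv2.resize(im["wrist"][:,50:370],(300,375))]))
E
```

```text
t: 23.78
eef_pos: [0.4694, 0.1779, 0.1497]
tool_rot: [-0.515, 0.517, -0.483, 0.483]
contact_force: [0.4, 0.4, -0.3]
gripper_width: 1.001
t: 24.28
eef_pos: [0.5908, 0.1861, 0.209]
tool_rot: [0.516, -0.516, 0.483, -0.484]
contact_force: [-0.0, -0.2, -0.1]
gripper_width: 1.001
scene [ 0.4661  0.067  -0.0461]
dropper err in rack mm [-5.8  5.5] fit 0.224
slim err in rack mm [-2.6  2.1] fit 0.065
square err in rack mm [-4.6  5. ] fit 0.059
wide err in rack mm [-5.3  5.2] fit 0.049
wrist [ 0.4619  0.0705 -0.0601]
dropper err in rack mm [ 2.3 -1.6] fit 1.0
slim err in rack mm [ 1.9 -1.5] fit 1.0
square err in rack mm [-0.4 -0.3] fit 0.068
wide err in rack mm [-1.  -0.7] fit 0.047
```

View pics/end.png

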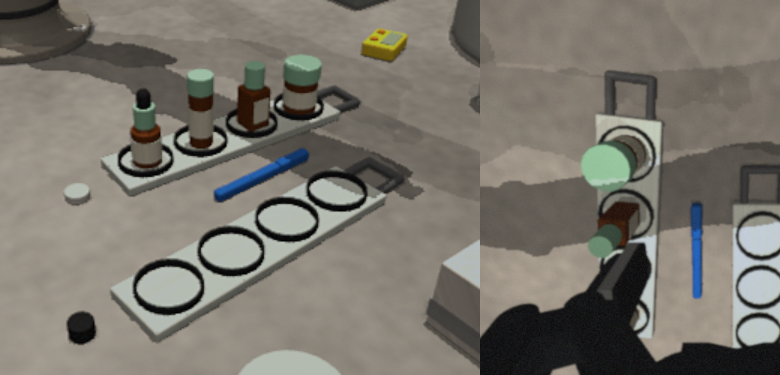

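```bash
python3 -c "
from station import bot
print(bot.hand_in())"
```

```text
the job is handed in; nothing more can be done
None
```

I moved all four bottles to the second rack in reverse order and handed the job in at about 24 s of robot time. No verdict was reported. Counting away from the second rack's handle, they now stand wide, square, slim, dropper.

- **Placing:** Each bottle was lowered until the wrist felt light contact, 5–14 N, at about the height where it was gripped. It was then released slowly. The wide jar's contact also showed a 5.6 N sideways force, the largest of the four. Its seating height matched its pick-up height, so I left it.
- **Final picture:** The scene view shows all four upright, each inside its own ring, and the gripper clear of everything.
- **Final measurements:** The wrist camera put the wide jar and square bottle within about 1 mm of their ring centres. It could not see the other two. The scene camera put all four within about 6 mm per axis, against the 17 mm allowed.
- **Disagreement:** The two cameras differed by about 4 mm on where the second rack is. I put that down to a bias in the scene camera's rack fit. The scene camera's fit of the dropper's cap was also poor (overlap error 0.22), so that number is less certain.

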